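Find the blind bearing block on the galley

TASK

Lift the wooden strip off the three bearing blocks and lay it flat on the bench. Feel into the bores with the probe pin until it stands on the bottom of the one bore that is blind (probe that one too, even if it is the last left), then put the probe back in its stand and stand the blind block upright in the wooden tray. Leave the two through-bored blocks standing on the galley and everything else on the bench where it is.

Things in the scene. Friction and masses are not known exactly. Their poses are not given: they have to be found in the camera images.
- galley: Shallow dark steel tray (galley), 112 mm in x by 270 mm in y, fixed to the bench; floor 3 mm thick, rim 12 mm tall on its +x side and both ends. The three blocks stand on it in a row along its y axis, about 80 mm apart. The bench beyond it (+x side) is free for 130 mm, over the middle 240 mm of its length. Origin: centre of its underside.
- block_a_centre (a point): Plain aluminium roller bearing block, 50 x 50 mm and 70 mm tall, about 0.4 kg, standing loose on the galley with a vertical bore of 20 mm diameter in the middle of its top. The three blocks look the same and their letters say nothing about their bores. This point is the block's centre, half-way up; x and y square to its sides, z up.
- block_a_mouth (a point): Centre of the mouth of the bore of block a, level with its top (35 mm above its centre). Two of the three bores run right through (70 mm, to the galley floor); the third is blind, its flat bottom 35 mm below the mouth.
- block_b_centre (a point): Plain aluminium roller bearing block, 50 x 50 mm and 70 mm tall, about 0.4 kg, standing loose on the galley with a vertical bore of 20 mm diameter in the middle of its top. The three blocks look the same and their letters say nothing about their bores. This point is the block's centre, half-way up; x and y square to its sides, z up.
- block_b_mouth (a point): Centre of the mouth of the bore of block b, level with its top (35 mm above its centre).
- block_c_centre (a point): Plain aluminium roller bearing block, 50 x 50 mm and 70 mm tall, about 0.4 kg, standing loose on the galley with a vertical bore of 20 mm diameter in the middle of its top. The three blocks look the same and their letters say nothing about their bores. This point is the block's centre, half-way up; x and y square to its sides, z up.
- block_c_mouth (a point): Centre of the mouth of the bore of block c, level with its top (35 mm above its centre).
- strip_centre (a point): Light wooden strip, 200 mm long (its y), 34 mm wide (its x), 25 mm high, 0.1 kg, loose, lying across the tops of all three blocks and covering the bores. This point is its centre.
- pin_grip (a point): Probe: a steel pin of 12 mm diameter and 95 mm long below a round dark wooden handle of 28 mm diameter and 50 mm tall, 0.12 kg, upright and loose in the stand. This point is the middle of the handle, 120 mm above the tip; z runs up along the pin.
- pin_tip (a point): Lower end of the probe's pin (flat, slightly chamfered).
- stand_mouth (a point): Dark wooden block, 70 x 70 mm, 60 mm tall, fixed to the bench, in which the probe stands. This point is the centre of the mouth, in its top, of its hole: 18 mm diameter, 50 mm deep; the pin stands on the hole's bottom. The stand and the tray may change sides.
- tray: Empty square wooden tray, 150 x 150 mm outside, 140 mm inside, walls 25 mm tall, floor 5 mm thick, fixed to the bench, on the other side of the galley from the stand. Origin: centre of its underside. Bystanders near by: a tin (60 tall) and cup (85 tall) by x 0.71 m, y 0.24 and -0.24; flat spanner and composing stick by x 0.27; hammer by y 0.58; tall jug by y -0.62.
There are look-alikes about, which are no part of the job. What is meant by the part that bears strip_centre is not orange, and is the smaller of those in its own colour.

How it is judged (in metres and radians):
On the way, in this order (a step that is already met when the one before it is completed fails the run):
1. the strip lies flat on the bench (height (world z) of strip_centre below 0.02 m), for 0.2 s.
2. the pin stands on the bottom of the blind bore (distance between pin_tip and blind_bottom below 0.006 m), for 0.1 s.
3. the blind block stands in the tray (x of blind_bottom in the frame of tray between -0.05 and 0.05 m and y of blind_bottom in the frame of tray between -0.05 and 0.05 m and height (world z) of each of block_a_centre, block_b_centre, block_c_centre below 0.047 m and angle between each of block_a_centre, block_b_centre, block_c_centre's own z axis and vertical below 0.12 rad), for 0.2 s.
At the end, for the whole second after the job is handed in: Blind block upright (0.12 rad) in the tray, centre within 50 mm of its middle each way; the other two upright on the galley; strip flat on the bench; probe in its stand, tip within 10 mm of the hole's bottom and 12 mm of its axis, leaning under 0.25 rad (all of step 3 and height (world z) of each of strip_centre, pin_tip below 0.02 m and horizontal distance between pin_tip and stand_mouth below 0.012 m and angle between pin_grip's own z axis and vertical below 0.25 rad and (((x of block_b_centre in the frame of galley between -0.056 and 0.056 m and y of block_b_centre in the frame of galley between -0.135 and 0.135 m) and (x of block_c_centre in the frame of galley between -0.056 and 0.056 m and y of block_c_centre in the frame of galley between -0.135 and 0.135 m)) or ((x of block_a_centre in the frame of galley between -0.056 and 0.056 m and y of block_a_centre in the frame of galley between -0.135 and 0.135 m) and (x of block_c_centre in the frame of galley between -0.056 and 0.056 m and y of block_c_centre in the frame of galley between -0.135 and 0.135 m)) or ((x of block_a_centre in the frame of galley between -0.056 and 0.056 m and y of block_a_centre in the frame of galley between -0.135 and 0.135 m) and (x of block_b_centre in the frame of galley between -0.056 and 0.056 m and y of block_b_centre in the frame of galley between -0.135 and 0.135 m)))); the robot touches nothing.
It fails at once if a bystander (ink tin, cup, hammer, spanner, composing stick or jug) is shifted by more than 40 mm (distance of any of ink_tin, paper_cup, hammer, spanner, composing_stick, jug from where it was at the start of the episode above 0.04 m).
It also fails if it takes over 72 s, if anything falls off the work surface, if the arm or the gripper's body presses on something with over 40 N, if the wrist force passes 120 N, or if a joint passes its speed limit or range.

ROBOT

A 7-joint arm with a two-finger parallel gripper is mounted at the origin on the work surface. World frame = base frame: x ahead of the robot, y to its left, z up, the work surface at z = 0. Lengths are in m, angles in degrees, forces in N, time in s.
With the tool pointing down it reaches from about 0.425 to 0.875 m from the base axis. Payload 9.9 kg.
Tool frame: the origin (TCP) lies where the fingers leave the gripper's body, on its centre line; the fingertips stand 73 mm ahead of it and the grasp point (between the pads) lies 54 mm ahead of it; y points along the fingers, z is the direction in which the jaws open and shut, and the axes are right-handed (so a half turn about y gives the same grasp; the last joint's range is limited). The gripper opens to 85 mm and grips with 20 to 120 N. Pads are 22 mm wide; open, the fingers measure 114 mm over their backs; the gripper's body (76 mm by 85 mm) begins 54 mm behind the grasp point. The pads swing forward as they close: fully open they stand 13 mm farther back than shut.
Start: joints at [-79.572, 32.985, 1.427, 82.34, -0.859, 64.687, -3.237], TCP at [0.177, 0.651, 0.304] pointing down, gripper open.
Joint ranges: [-157.87, 157.87], [-19.46, 123.44], [-87.15, 90], [11.01, 140.99], [-62.26, 242.26], [9.8, 113.94], [-161.44, 161.44]. Speed limits (degrees/s): [127.2, 127.2, 172.46, 172.46, 180, 180, 180].

INTERFACE

Orientations are given as a 3x3 rotation matrix whose columns are the frame's x, y, z axes.
In Python, from bench import arm, vision, job_done gives the robot as it stands.
- The arm moves only by the shell command python3 -m handwheel 'ROWS' [FORCE]. ROWS is JSON, a list of rows, each an object of numbers: "gripper": the closure in counts, from 0 (fully open) to 255 (shut); "dx", "dy", "dz": the shift along the tool's x, y, z in cm; "yaw": the turn about the tool's y in degrees. A call has 1 to 12 rows; each row shifts and turns the commanded pose from where the row before left it, along the tool's axes as they then stand; what a row does not reach is not made up. A row lasts 1/12 s, in which the tool goes at most 41.7 mm and 7.16 degrees, less where a joint would pass 70% of its speed; a pose out of reach is approached as far as the arm can. A call with a gripper value outside its range is refused whole. The fingers move at their own pace and stop on an object; FORCE is the grip in N (left out, the last holds). Time passes only in rows, so rows that do not move let the fingers close. It gives the time, the measured TCP pose, the force and the opening at its end, in the units of the state.
- arm.sense(): the state, without advancing time (a new reading comes with each control period).
- vision.get_image(name): name is "side" or "top"; returns a dict with "pixels" (480x640x3 uint8, red, green, blue), "range_z" (480x640 float32, m along the optical axis (not along the pixel's ray), 0 where there is no reading), "fx", "fy", "cx", "cy" (pixels), "k1" (the pictures are not rectified: a ray, as slopes to the right and down, at radius r is drawn at 1 + k1 r^2 times it, then the intrinsics apply), "R" (3x3) and "t" (3): a world point X has camera coordinates R X + t. Camera axes: x right, y down, z forward; pixel columns grow to the right and rows downward; lengths in m; the calibration is good to about 2 mm. A picture is of the moment at which its call begins.
- job_done(): hands the job in, once; it reports no verdict.
The state is a dict: "time_s": time; "joint_pos": joint angles; "qd": joint speeds; "joint_efforts": joint torques, N m; "tcp_pos": TCP position; "eef_rot": TCP orientation; "wrist_force": force on the tool from outside, world axes, zero at the start; "wrist_torque": the same for the moment, N m; "grip_width": opening from 0.0 (shut) to 1.0 (fully open).
Only numpy, scipy, OpenCV 4.12 (cv2) and the standard library are available. Lean on these libraries where they do the work, as an engineer would, in place of code of your own. Each camera call takes 0.05 s, during which the arm holds its last target. There are 200 camera calls.

## Working session

There is one attempt and no reset: what is moved stays moved. The work goes in short steps, Python scripts to look and compute and a shell command to move; the robot and the scene stay as the last step left them, time stands still between calls to the robot, and variables do not carry over. Pictures are saved under pics/ and viewed, about 8 in all and at most 12, crops included, and the job is handed in when it is done.

```bash
ls; mkdir -p pics; cat > h.py <<'E'
import numpy as np, cv2
from bench import arm, vision
def ray(im,u,v):
    x=(np.asarray(u,float)-im['cx'])/im['fx']; y=(np.asarray(v,float)-im['cy'])/im['fy']
    K=np.eye(3); d=np.array([im['k1'],0,0,0,0.])
    p=cv2.undistortPoints(np.stack([x,y],-1).reshape(-1,1,2),K,d).reshape(-1,2)
    return np.c_[p,np.ones(len(p))]
def onplane(im,u,v,z):
    R=np.array(im['R']);t=np.array(im['t']); r=ray(im,u,v)@R; c=-R.T@t
    return c+r*((z-c[2])/r[:,2])[:,None]
def depth(im,u,v):
    R=np.array(im['R']);t=np.array(im['t']); u=np.atleast_1d(u);v=np.atleast_1d(v)
    return (ray(im,u,v)*im['range_z'][v,u][:,None]-t)@R
def cloud(im):
    v,u=np.mgrid[:480,:640]
    return depth(im,u.ravel(),v.ravel()).reshape(480,640,3)
def save(im,n,crop=None,s=1):
    p=im['pixels'][:,:,::-1]
    if crop: p=p[crop[1]:crop[3],crop[0]:crop[2]]
    cv2.imwrite('pics/'+n,cv2.resize(p,None,fx=s,fy=s,interpolation=cv2.INTER_CUBIC))
E
python3 - <<'E'
from h import *
import pickle
for n in('top','side'):
    im=vision.get_image(n); save(im,n+'0.png'); pickle.dump(im,open(n+'0.pkl','wb'))
    print(n,im['fx'],im['k1'],-np.array(im['R']).T@np.array(im['t']))
s=arm.sense();print(s)
E
```

```text
pics
top 596.6374788251671 -0.021109818559545343 [ 0.03282116 -0.02747602  1.67012043]
side 460.1196677695315 0.023640311040296638 [-0.24803204  0.56675014  0.76017963]
{'time_s': 0.1, 'joint_pos': array([-79.57312645,  33.02916063,   1.42235344,  82.38133738,
        -0.86081457,  64.68855637,  -3.23642918]), 'qd': array([-0.10495946, -0.23804248, -0.04305358, -0.12964206, -0.02645839,
       -0.03916162, -0.08162151]), 'joint_efforts': array([ 6.09214403e-03, -7.67306042e+01,  2.25843295e+00, -2.86605263e+01,
        1.61025807e-02,  8.48293741e-03,  2.45075239e-05]), 'tcp_pos': array([0.17718864, 0.65101096, 0.30311459]), 'eef_rot': array([[ 9.64901457e-01, -3.61445663e-04,  2.62611971e-01],
       [-2.62612216e-01, -1.50222850e-03,  9.64900289e-01],
       [ 4.57441622e-05, -9.99998806e-01, -1.54442251e-03]]), 'wrist_force': array([ 0.2145322 ,  0.80039605, -0.19519135]), 'wrist_torque': array([-0.02125437,  0.03685351, -0.03642702]), 'grip_width': 0.9982192063802834}
```

View pics/top0.png

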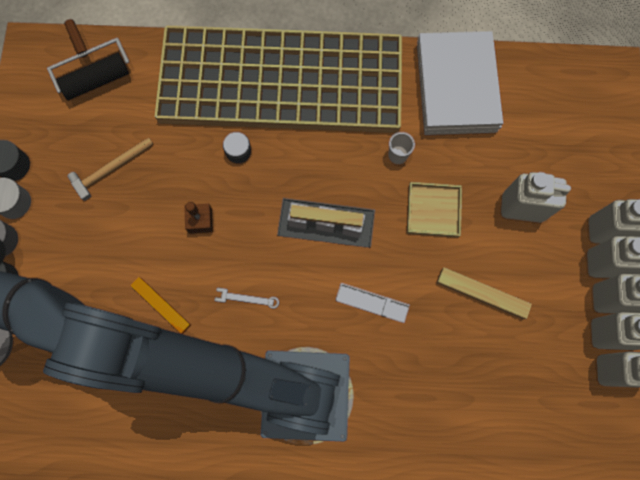

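View pics/side0.png

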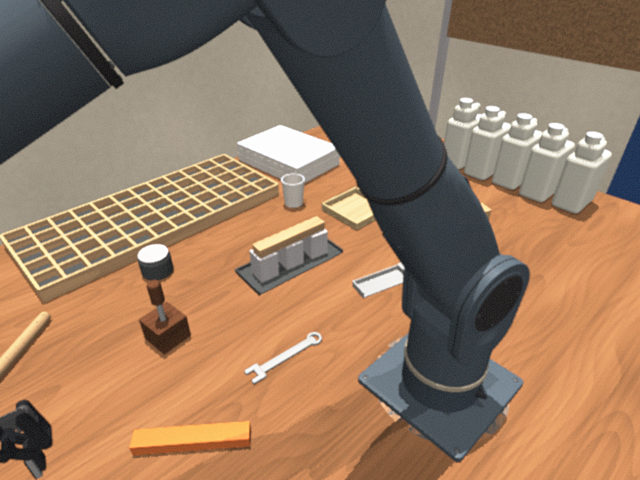

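Strip candidates in the top view are an orange bar at (160,305), a long wooden bar at (485,293), and a light wooden strip lying on the blocks at (327,214). The last one fits: it is not orange, is the smaller of the two in its colour, and lies across the blocks. The stand is at (198,217) and the tray at (435,209).

```bash
cat > m.py <<'E'
from h import *
import pickle
im=pickle.load(open('top0.pkl','rb')); C=cloud(im); save(im,'crop0.png',(170,170,470,270),2.6)
def rect(m,name):
    P=C[m][:,:2].astype(np.float32); (c,s,a)=cv2.minAreaRect(P*1000)
    print(name,len(P),'c',np.round(c,1),'size',np.round(s,1),'ang',round(a,1),'z',np.round(np.median(C[m][:,2]),4))
v,u=np.mgrid[:480,:640]
def win(x0,y0,x1,y1): return (u>=x0)&(u<x1)&(v>=y0)&(v<y1)
z=C[...,2]
w=win(275,195,380,250)
hsv=cv2.cvtColor(im['pixels'],cv2.COLOR_RGB2HSV)
rect(w&(z>.088)&(z<.11),'strip top')
rect(w&(z>.06)&(z<.085),'blocks')
g=w&(z<.03)&(hsv[...,2]<110); 
def big(m):
    n,l,s,_=cv2.connectedComponentsWithStats(m.astype(np.uint8)); return l==1+np.argmax(s[1:,4])
rect(big(g),'galley')
t=win(400,175,470,245)
rect(big(t&(z>.012)&(z<.04)),'tray rim')
s=win(180,195,220,240)
rect(big(s&(z>.045)&(z<.07)),'stand'); rect(big(s&(z>.1)),'handle top')
print(z[w].max(), z[t].max(), z[s].max())
for n,p in dict(tin=(237,145),cup=(402,148),bar=(485,293),spanner=(245,297)).items(): print(n,C[p[1],p[0]])
ob=pickle.load(open('side0.pkl','rb'));print('side strip',depth(ob,290,236),'tinlike',depth(ob,155,250), depth(ob,155,275))
E
python3 m.py
```

```text
strip top 929 c [483.5 -35.3] size [200.3  38.2] ang 84.7 z 0.0979
blocks 355 c [484.4 -34.9] size [208.3  56.4] ang 83.3 z 0.0733
galley 2139 c [489.8 -34.7] size [272.3 121.7] ang 84.9 z 0.0041
tray rim 519 c [ 536.7 -345.9] size [150.2 153. ] ang 88.4 z 0.0229
stand 517 c [473.7 326.9] size [73.1 71.4] ang 6.0 z 0.0598
handle top 137 c [474.  327.4] size [28.2 26.4] ang 50.6 z 0.1512
1.6701204345105258 1.6701204345105258 1.6701204345105258
tin [0.69143775 0.23053397 0.06176702]
cup [ 0.72545807 -0.25165602  0.00839132]
bar [ 0.29786585 -0.48564955  0.02554633]
spanner [ 0.26155682  0.18445887 -0.00172927]
side strip [[ 0.47182224 -0.02604593  0.09612618]] tinlike [[0.70163816 0.22572847 0.05919665]] [[0.66354062 0.25523442 0.017592  ]]
```

View pics/crop0.png

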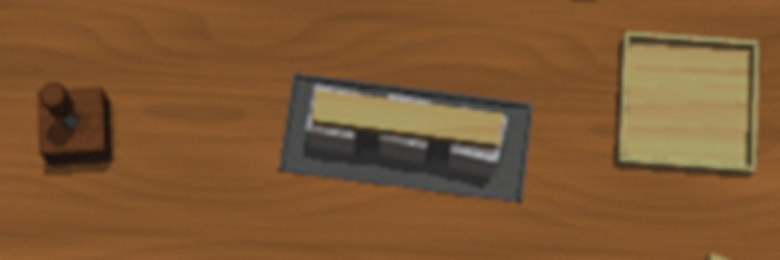

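The crop confirms it: the strip lies on three grey blocks on the galley, and measures 200x38 with its top at z=0.098. The stand with the probe is on the left and the tray on the right. All of this agrees with the sizes given. I'll turn the tool to the galley's axes first.

```bash
cat > to.py <<'E'
import sys
from h import *
# usage: to.py x y z ang : tool-axis shift in cm to the TCP target, and yaw to bring tool z to ang
x,y,z,a=map(float,sys.argv[1:]); s=arm.sense(); R=s['eef_rot']
cur=np.degrees(np.arctan2(R[1,2],R[0,2])); a=np.radians(a)
Z=np.array([np.cos(a),np.sin(a),0]);Y=np.array([0,0,-1.]);X=np.cross(Y,Z)
d=np.array([x,y,z])-s['tcp_pos']
print('t',round(s['time_s'],2),'yaw',round((cur-np.degrees(a)+180)%360-180,2),'d now',np.round(R.T@d*100,2),'d after yaw',np.round(np.array([X,Y,Z])@d*100,2),'tilt',np.round(R[:,1],4),'w',round(s['grip_width'],3),'F',np.round(s['wrist_force'],1),'tcp',np.round(s['tcp_pos'],4))
E
python3 -m handwheel '[{"gripper":0,"dx":0,"yaw":6.7},{"gripper":0,"yaw":6.7},{"gripper":0,"yaw":6.7},{"gripper":0,"yaw":6.7},{"gripper":0,"yaw":6.7},{"gripper":0,"yaw":6.7},{"gripper":0,"yaw":6.7},{"gripper":0,"yaw":6.7},{"gripper":0,"yaw":6.7},{"gripper":0,"yaw":6.7},{"gripper":0,"yaw":6.7},{"gripper":0,"yaw":6.5}]' 60
python3 to.py .4835 -.0353 .22 -5.3
```

```text
t 0.1 yaw 80.07 d now [ 47.58   8.4  -58.17] d after yaw [65.51  8.31 36.84] tilt [-4.0e-04 -1.5e-03 -1.0e+00] w 0.998 F [ 0.2  0.8 -0.2] tcp [0.1772 0.651  0.3031]schema error: expected keys gripper, dx, dy, dz, yaw
```

```bash

python3 -m handwheel '[{"gripper":0,"dx":0,"dy":0,"dz":0,"yaw":6.7},{"gripper":0,"dx":0,"dy":0,"dz":0,"yaw":6.7},{"gripper":0,"dx":0,"dy":0,"dz":0,"yaw":6.7},{"gripper":0,"dx":0,"dy":0,"dz":0,"yaw":6.7},{"gripper":0,"dx":0,"dy":0,"dz":0,"yaw":6.7},{"gripper":0,"dx":0,"dy":0,"dz":0,"yaw":6.7},{"gripper":0,"dx":0,"dy":0,"dz":0,"yaw":6.7},{"gripper":0,"dx":0,"dy":0,"dz":0,"yaw":6.7},{"gripper":0,"dx":0,"dy":0,"dz":0,"yaw":6.7},{"gripper":0,"dx":0,"dy":0,"dz":0,"yaw":6.7},{"gripper":0,"dx":0,"dy":0,"dz":0,"yaw":6.7},{"gripper":0,"dx":0,"dy":0,"dz":0,"yaw":6.4}]' 60
python3 to.py .4835 -.0353 .22 -5.3
```

```text
time_s: 1.1
tcp_pos: [0.1771, 0.6512, 0.3034]
eef_rot: [[-0.099, -0.0, 0.995], [-0.995, -0.001, -0.099], [0.001, -1.0, -0.0]]
wrist_force: [-0.1, 0.2, 0.7]
grip_width: 1.002
t 1.1 yaw -0.36 d now [65.28  8.39 37.26] d after yaw [65.52  8.34 36.85] tilt [-2.e-04 -8.e-04 -1.e+00] w 1.002 F [-0.1  0.2  0.7] tcp [0.1771 0.6512 0.3034]
```

```bash

python3 -m handwheel '[{"gripper":0,"dx":3.2,"dy":0,"dz":1.8,"yaw":-0.36},{"gripper":0,"dx":3.2,"dy":0,"dz":1.8,"yaw":0},{"gripper":0,"dx":3.2,"dy":0,"dz":1.8,"yaw":0},{"gripper":0,"dx":3.2,"dy":0,"dz":1.8,"yaw":0},{"gripper":0,"dx":3.2,"dy":0,"dz":1.8,"yaw":0},{"gripper":0,"dx":3.2,"dy":0,"dz":1.8,"yaw":0},{"gripper":0,"dx":3.2,"dy":0,"dz":1.8,"yaw":0},{"gripper":0,"dx":3.2,"dy":0,"dz":1.8,"yaw":0},{"gripper":0,"dx":3.2,"dy":0,"dz":1.8,"yaw":0},{"gripper":0,"dx":3.2,"dy":0,"dz":1.8,"yaw":0},{"gripper":0,"dx":3.2,"dy":0,"dz":1.8,"yaw":0},{"gripper":0,"dx":3.2,"dy":0,"dz":1.8,"yaw":0}]' >/dev/null
python3 -m handwheel '[{"gripper":0,"dx":3.2,"dy":0.6,"dz":1.8,"yaw":0},{"gripper":0,"dx":3.2,"dy":0.6,"dz":1.8,"yaw":0},{"gripper":0,"dx":3.2,"dy":0.6,"dz":1.8,"yaw":0},{"gripper":0,"dx":3.2,"dy":0.6,"dz":1.8,"yaw":0},{"gripper":0,"dx":3.2,"dy":0.6,"dz":1.8,"yaw":0},{"gripper":0,"dx":3.2,"dy":0.6,"dz":1.8,"yaw":0},{"gripper":0,"dx":3.2,"dy":0.6,"dz":1.8,"yaw":0},{"gripper":0,"dx":3.2,"dy":0.6,"dz":1.8,"yaw":0},{"gripper":0,"dx":0,"dy":0,"dz":0,"yaw":0},{"gripper":0,"dx":0,"dy":0,"dz":0,"yaw":0}]' >/dev/null
python3 to.py .4835 -.0353 .22 -5.3
```

```text
t 2.93 yaw 0.04 d now [1.49 3.55 0.45] d after yaw [1.49 3.54 0.45] tilt [-9.0e-04 -1.1e-03 -1.0e+00] w 1.003 F [-0.9  0.3  0.1] tcp [ 0.4804 -0.02    0.2554]
```

```bash

python3 -m handwheel '[{"gripper":0,"dx":0.5,"dy":0,"dz":0.15,"yaw":0},{"gripper":0,"dx":0.5,"dy":1,"dz":0.15,"yaw":0},{"gripper":0,"dx":0.5,"dy":2,"dz":0.15,"yaw":0},{"gripper":0,"dx":0,"dy":2,"dz":0,"yaw":0},{"gripper":0,"dx":0,"dy":2,"dz":0,"yaw":0},{"gripper":0,"dx":0,"dy":2,"dz":0,"yaw":0},{"gripper":0,"dx":0,"dy":1,"dz":0,"yaw":0},{"gripper":0,"dx":0,"dy":0,"dz":0,"yaw":0},{"gripper":0,"dx":0,"dy":0,"dz":0,"yaw":0}]' >/dev/null
python3 to.py .4835 -.0353 .155 -5.3
python3 -m handwheel '[{"gripper":255,"dx":0,"dy":0,"dz":0,"yaw":0},{"gripper":255,"dx":0,"dy":0,"dz":0,"yaw":0},{"gripper":255,"dx":0,"dy":0,"dz":0,"yaw":0},{"gripper":255,"dx":0,"dy":0,"dz":0,"yaw":0},{"gripper":255,"dx":0,"dy":0,"dz":0,"yaw":0},{"gripper":255,"dx":0,"dy":0,"dz":0,"yaw":0},{"gripper":255,"dx":0,"dy":0,"dz":0,"yaw":0},{"gripper":255,"dx":0,"dy":0,"dz":0,"yaw":0},{"gripper":255,"dx":0,"dy":0,"dz":0,"yaw":0},{"gripper":255,"dx":0,"dy":0,"dz":0,"yaw":0}]' 40 >/dev/null
python3 to.py .4835 -.0353 .155 -5.3
```

```text
t 3.68 yaw 0.37 d now [0.27 0.08 0.04] d after yaw [0.27 0.08 0.04] tilt [-9.e-04 -1.e-04 -1.e+00] w 1.0 F [0.5 0.1 0.2] tcp [ 0.4833 -0.0326  0.1558]
t 4.52 yaw 0.33 d now [ 0.25  0.17 -0.01] d after yaw [ 0.25  0.17 -0.01] tilt [ 1.2e-03  5.0e-04 -1.0e+00] w 0.387 F [-1.4  1.5  8.4] tcp [ 0.4838 -0.0328  0.1567]
```

```bash

python3 -m handwheel '[{"gripper":255,"dx":0,"dy":-1,"dz":0,"yaw":0},{"gripper":255,"dx":0,"dy":-2,"dz":0,"yaw":0},{"gripper":255,"dx":0,"dy":-2,"dz":0,"yaw":0},{"gripper":255,"dx":0,"dy":-1,"dz":1,"yaw":0},{"gripper":255,"dx":0,"dy":0,"dz":3,"yaw":0},{"gripper":255,"dx":0,"dy":0,"dz":3,"yaw":0},{"gripper":255,"dx":0,"dy":0,"dz":3,"yaw":0},{"gripper":255,"dx":0,"dy":0,"dz":2,"yaw":0},{"gripper":255,"dx":0,"dy":0,"dz":1,"yaw":0},{"gripper":255,"dx":0,"dy":0,"dz":0,"yaw":0},{"gripper":255,"dx":0,"dy":0,"dz":0,"yaw":0}]' >/dev/null
python3 to.py .614 -.046 .085 -5.3
```

```text
t 5.43 yaw 0.32 d now [ 0.16 13.05  0.16] d after yaw [ 0.16 13.05  0.15] tilt [-9.e-04 -2.e-04 -1.e+00] w 0.384 F [-0.6 -0.  -0.9] tcp [ 0.6126 -0.0443  0.2155]
```

```bash

python3 -m handwheel '[{"gripper":255,"dx":0,"dy":1,"dz":0.1,"yaw":0},{"gripper":255,"dx":0,"dy":2,"dz":0,"yaw":0},{"gripper":255,"dx":0,"dy":2.5,"dz":0,"yaw":0},{"gripper":255,"dx":0,"dy":2.5,"dz":0,"yaw":0},{"gripper":255,"dx":0,"dy":2,"dz":0,"yaw":0},{"gripper":255,"dx":0,"dy":1.3,"dz":0,"yaw":0},{"gripper":255,"dx":0,"dy":0.8,"dz":0,"yaw":0},{"gripper":255,"dx":0,"dy":0.5,"dz":0,"yaw":0},{"gripper":255,"dx":0,"dy":0.3,"dz":0,"yaw":0},{"gripper":255,"dx":0,"dy":0,"dz":0,"yaw":0},{"gripper":255,"dx":0,"dy":0,"dz":0,"yaw":0}]' >/dev/null
python3 to.py .614 -.046 .085 -5.3
```

```text
t 6.35 yaw 0.33 d now [ 0.17  0.26 -0.01] d after yaw [ 0.17  0.26 -0.01] tilt [ 9.e-04 -0.e+00 -1.e+00] w 0.386 F [ 0.4  0.7 -0.3] tcp [ 0.6142 -0.0443  0.0876]
```

```bash

python3 -m handwheel '[{"gripper":255,"dx":0,"dy":0.2,"dz":0,"yaw":0},{"gripper":255,"dx":0,"dy":0.15,"dz":0,"yaw":0},{"gripper":255,"dx":0,"dy":0,"dz":0,"yaw":0},{"gripper":255,"dx":0,"dy":0,"dz":0,"yaw":0}]' |grep -E "pos|force"
python3 -m handwheel '[{"gripper":0,"dx":0,"dy":0,"dz":0,"yaw":0},{"gripper":0,"dx":0,"dy":0,"dz":0,"yaw":0},{"gripper":0,"dx":0,"dy":0,"dz":0,"yaw":0},{"gripper":0,"dx":0,"dy":0,"dz":0,"yaw":0},{"gripper":0,"dx":0,"dy":0,"dz":0,"yaw":0},{"gripper":0,"dx":0,"dy":-1,"dz":0,"yaw":0},{"gripper":0,"dx":0,"dy":-2,"dz":0,"yaw":0},{"gripper":0,"dx":0,"dy":-3,"dz":0,"yaw":0},{"gripper":0,"dx":0,"dy":-3,"dz":0,"yaw":0},{"gripper":0,"dx":0,"dy":-3,"dz":0,"yaw":0},{"gripper":0,"dx":0,"dy":-3,"dz":0,"yaw":0},{"gripper":0,"dx":0,"dy":-3,"dz":0,"yaw":0}]' |grep -E "pos|width"
python3 to.py .4735 .327 .26 -5.3
```

```text
tcp_pos: [0.6143, -0.0442, 0.0838]
wrist_force: [0.7, -0.2, 1.1]
tcp_pos: [0.6136, -0.0444, 0.2658]
grip_width: 1.004
t 7.68 yaw 0.31 d now [-35.78   0.56 -17.19] d after yaw [-35.69   0.58 -17.38] tilt [ 4.e-04 -2.e-04 -1.e+00] w 1.004 F [ 0.4 -0.1  0.6] tcp [ 0.6136 -0.0444  0.2658]
```

```bash

python3 -m handwheel '[{"gripper":0,"dx":-3,"dy":0,"dz":-1.4,"yaw":0},{"gripper":0,"dx":-3,"dy":0,"dz":-1.4,"yaw":0},{"gripper":0,"dx":-3,"dy":0,"dz":-1.4,"yaw":0},{"gripper":0,"dx":-3,"dy":0,"dz":-1.4,"yaw":0},{"gripper":0,"dx":-3,"dy":0,"dz":-1.4,"yaw":0},{"gripper":0,"dx":-3,"dy":0,"dz":-1.4,"yaw":0},{"gripper":0,"dx":-3,"dy":0,"dz":-1.4,"yaw":0},{"gripper":0,"dx":-3,"dy":0,"dz":-1.4,"yaw":0},{"gripper":0,"dx":-3,"dy":0,"dz":-1.4,"yaw":0},{"gripper":0,"dx":-3,"dy":0,"dz":-1.4,"yaw":0},{"gripper":0,"dx":-3,"dy":0,"dz":-1.4,"yaw":0},{"gripper":0,"dx":-2.7,"dy":0,"dz":-1.8,"yaw":0}]' |grep -E "pos|width"
python3 - <<'E'
from h import *
import pickle
im=vision.get_image('top'); pickle.dump(im,open('top1.pkl','wb')); save(im,'top1.png',(260,180,400,260),5)
C=cloud(im); v,u=np.mgrid[:480,:640]; z=C[...,2]; w=(u>=260)&(u<400)&(v>=150)&(v<260)
n,l,s,c=cv2.connectedComponentsWithStats((w&(z>.062)&(z<.085)).astype(np.uint8))
for i in range(1,n):
    if s[i,4]<50: continue
    P=C[l==i][:,:2]; print('blk',s[i,4],c[i].round(1),[np.round(k,1) for k in cv2.minAreaRect((P*1000).astype(np.float32))],'zmed',np.median(z[l==i]).round(4))
    # bore: pixels inside the convex hull of the top that are not top
    hull=cv2.convexHull(np.argwhere(l==i)[:,::-1].astype(np.int32)); m=np.zeros((480,640),np.uint8); cv2.fillPoly(m,[hull],1)
    b=cv2.erode(m,np.ones((5,5)))>0
    g=cv2.cvtColor(im['pixels'],cv2.COLOR_RGB2GRAY)
    dk=b&(g<.75*np.median(g[l==i])); yy,xx=np.nonzero(dk); print('  dark',len(xx),xx.mean(),yy.mean(),onplane(im,[xx.mean()],[yy.mean()],.073).round(4), 'depth in bore',np.sort(z[dk]).round(3)[::6])
k=w&(z>.018)&(z<.035)&(u<400)&(C[...,0]>.56); n,l,s,c=cv2.connectedComponentsWithStats(k.astype(np.uint8)); i=1+np.argmax(s[1:,4]);P=C[l==i]
print('strip',[np.round(q,1) for q in cv2.minAreaRect((P[:,:2]*1000).astype(np.float32))],np.median(P[:,2]))
E
python3 to.py .4735 .327 .184 -5.3
```

```text
tcp_pos: [0.4732, 0.328, 0.2643]
grip_width: 0.999
blk 299 [298.3 213.2] [array([493. ,  43.5]), array([50.6, 54.2]), np.float64(81.9)] zmed 0.073
  dark 38 298.0 212.5 [[0.494  0.0443 0.073 ]] depth in bore [0.017 0.024 0.037 0.048 0.06  0.066 0.073]
blk 298 [326.5 216.9] [array([486.1, -35.5]), array([49.8, 53.8]), np.float64(81.8)] zmed 0.0731
  dark 40 326.2 215.925 [[ 0.4875 -0.0345  0.073 ]] depth in bore [0.002 0.025 0.034 0.044 0.056 0.064 0.071]
blk 295 [354.2 222.2] [array([ 473.7, -112.6]), array([49.6, 54.7]), np.float64(79.2)] zmed 0.0731
  dark 32 354.09375 220.59375 [[ 0.4775 -0.1124  0.073 ]] depth in bore [0.031 0.04  0.05  0.057 0.066 0.074]
strip [array([613. , -46.6]), array([200.2,  38.5]), np.float64(84.4)] 0.02538513616307023
t 8.73 yaw 0.79 d now [0.79 7.94 0.54] d after yaw [0.75 7.94 0.53] tilt [-0.0026  0.0038 -1.    ] w 0.998 F [-3.5  6.9 -0.9] tcp [0.4689 0.335  0.2634]
```

View pics/top1.png

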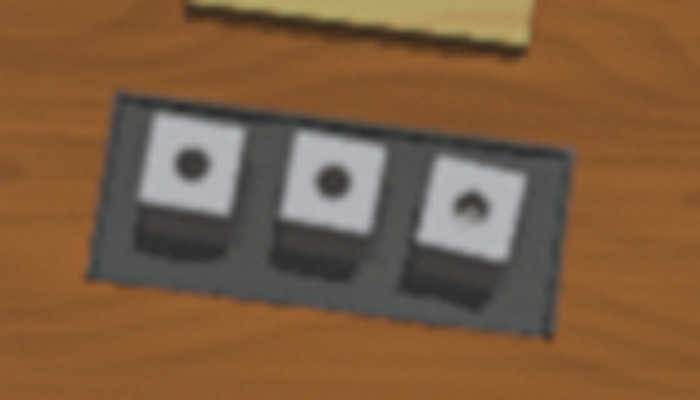

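The image shows strip lying flat at z top 0.025, and bores at crop (192,164), (333,181) and (471,208). The right-hand one has a light patch inside and a shallow depth, so I'll probe it first. Now to take the probe.

```bash
python3 to.py .474 .3272 .184 -5.3
python3 -m handwheel '[{"gripper":0,"dx":0,"dy":0,"dz":0,"yaw":0.3},{"gripper":0,"dx":0,"dy":0,"dz":0,"yaw":0}]' >/dev/null
python3 to.py .474 .3272 .184 -5.3
python3 -m handwheel '[{"gripper":0,"dx":0.1,"dy":1,"dz":0,"yaw":0},{"gripper":0,"dx":0,"dy":2,"dz":0,"yaw":0},{"gripper":0,"dx":0,"dy":2,"dz":0,"yaw":0},{"gripper":0,"dx":0,"dy":1.5,"dz":0,"yaw":0},{"gripper":0,"dx":0,"dy":1,"dz":0,"yaw":0},{"gripper":0,"dx":0,"dy":0.5,"dz":0,"yaw":0},{"gripper":0,"dx":0,"dy":0,"dz":0,"yaw":0},{"gripper":0,"dx":0,"dy":0,"dz":0,"yaw":0}]' >/dev/null
python3 to.py .474 .3272 .184 -5.3
```

```text
t 8.73 yaw 0.79 d now [0.76 7.94 0.59] d after yaw [0.73 7.94 0.58] tilt [-0.0026  0.0038 -1.    ] w 0.998 F [-3.5  6.9 -0.9] tcp [0.4689 0.335  0.2634]
t 8.9 yaw 0.09 d now [-0.07  7.99  0.07] d after yaw [-0.07  7.99  0.07] tilt [ 3.e-04 -1.e-04 -1.e+00] w 0.999 F [ 0.6 -0.8 -0.7] tcp [0.4732 0.3265 0.2639]
t 9.57 yaw -0.03 d now [-0.24 -0.03 -0.02] d after yaw [-0.24 -0.03 -0.02] tilt [ 4.e-04 -0.e+00 -1.e+00] w 1.004 F [-0.7  0.8  0.7] tcp [0.474  0.3248 0.1837]
```

```bash

python3 -m handwheel '[{"gripper":0,"dx":-0.24,"dy":0,"dz":0,"yaw":0},{"gripper":0,"dx":0,"dy":0,"dz":0,"yaw":0},{"gripper":255,"dx":0,"dy":0,"dz":0,"yaw":0},{"gripper":255,"dx":0,"dy":0,"dz":0,"yaw":0},{"gripper":255,"dx":0,"dy":0,"dz":0,"yaw":0},{"gripper":255,"dx":0,"dy":0,"dz":0,"yaw":0},{"gripper":255,"dx":0,"dy":0,"dz":0,"yaw":0},{"gripper":255,"dx":0,"dy":0,"dz":0,"yaw":0},{"gripper":255,"dx":0,"dy":0,"dz":0,"yaw":0},{"gripper":255,"dx":0,"dy":0,"dz":0,"yaw":0},{"gripper":255,"dx":0,"dy":0,"dz":0,"yaw":0},{"gripper":255,"dx":0,"dy":0,"dz":0,"yaw":0}]' 80 >/dev/null
python3 to.py .474 .3272 .184 -5.3
python3 -m handwheel '[{"gripper":255,"dx":0,"dy":-1,"dz":0,"yaw":0},{"gripper":255,"dx":0,"dy":-2,"dz":0,"yaw":0},{"gripper":255,"dx":0,"dy":-2.5,"dz":0,"yaw":0},{"gripper":255,"dx":0,"dy":-2.5,"dz":0,"yaw":0},{"gripper":255,"dx":0,"dy":-2,"dz":0,"yaw":0},{"gripper":255,"dx":0,"dy":-1,"dz":0,"yaw":0},{"gripper":255,"dx":0,"dy":0,"dz":0,"yaw":0},{"gripper":255,"dx":0,"dy":0,"dz":0,"yaw":0}]' >/dev/null
python3 to.py .475 -.1123 .26 -5.3
```

```text
t 10.57 yaw 0.03 d now [ 0.06 -0.03  0.03] d after yaw [ 0.06 -0.03  0.03] tilt [ 2.e-04  4.e-04 -1.e+00] w 0.306 F [-0.6  0.2  6.6] tcp [0.4738 0.3278 0.1837]
t 11.23 yaw 0.04 d now [43.8   3.3   4.19] d after yaw [43.8   3.31  4.22] tilt [-2.e-04  2.e-04 -1.e+00] w 0.307 F [ 0.2  0.7 -2. ] tcp [0.4734 0.3277 0.2931]
```

```bash

python3 -m handwheel '[{"gripper":255,"dx":2,"dy":0,"dz":0.3,"yaw":0},{"gripper":255,"dx":3.5,"dy":0,"dz":0.3,"yaw":0},{"gripper":255,"dx":4,"dy":0,"dz":0.4,"yaw":0},{"gripper":255,"dx":4,"dy":0,"dz":0.4,"yaw":0},{"gripper":255,"dx":4,"dy":0,"dz":0.4,"yaw":0},{"gripper":255,"dx":4,"dy":0,"dz":0.4,"yaw":0},{"gripper":255,"dx":4,"dy":0,"dz":0.4,"yaw":0},{"gripper":255,"dx":4,"dy":0,"dz":0.4,"yaw":0},{"gripper":255,"dx":4,"dy":0,"dz":0.4,"yaw":0},{"gripper":255,"dx":4,"dy":0,"dz":0.4,"yaw":0},{"gripper":255,"dx":4,"dy":0,"dz":0.2,"yaw":0},{"gripper":255,"dx":2,"dy":0,"dz":0.2,"yaw":0}]' >/dev/null
python3 -m handwheel '[{"gripper":255,"dx":0.3,"dy":0,"dz":0,"yaw":0},{"gripper":255,"dx":0,"dy":1,"dz":0,"yaw":0},{"gripper":255,"dx":0,"dy":1.5,"dz":0,"yaw":0},{"gripper":255,"dx":0,"dy":0.5,"dz":0,"yaw":0},{"gripper":255,"dx":0,"dy":0,"dz":0,"yaw":0},{"gripper":255,"dx":0,"dy":0,"dz":0,"yaw":0}]' >/dev/null
python3 to.py .475 -.1123 .253 -5.3
```

```text
t 12.73 yaw 0.12 d now [ 0.11  0.97 -0.  ] d after yaw [ 0.11  0.97 -0.  ] tilt [-1.9e-03  2.0e-04 -1.0e+00] w 0.308 F [ 0.4 -0.2 -0.3] tcp [ 0.4751 -0.1112  0.2627]
```

```bash
python3 -m handwheel '[{"gripper":255,"dx":0.1,"dy":0.4,"dz":0,"yaw":0},{"gripper":255,"dx":0,"dy":0.4,"dz":0,"yaw":0},{"gripper":255,"dx":0,"dy":0,"dz":0,"yaw":0}]' >/dev/null
python3 to.py .475 -.1123 .253 -5.3
python3 - <<'E'
from h import *
a=vision.get_image('side');b=vision.get_image('top')
p=a['pixels'][190:290,220:360];q=b['pixels'][180:260,300:412]
cv2.imwrite('pics/two.png',np.hstack([cv2.resize(p[:,:,::-1],(560,400),interpolation=cv2.INTER_CUBIC),cv2.resize(q[:,:,::-1],(240,172),interpolation=cv2.INTER_CUBIC).__class__(0) if 0 else cv2.copyMakeBorder(cv2.resize(q[:,:,::-1],(240,172)),0,228,0,0,cv2.BORDER_CONSTANT)]))
def proj(im,X):
    r=np.array(im['R']);t=np.array(im['t']);c=r@X+t;x=c[:2]/c[2];x=x*(1+im['k1']*(x@x));return x[0]*im['fx']+im['cx'],x[1]*im['fy']+im['cy']
tip=np.array([.475,-.1123,.0795]);m=np.array([.475,-.1123,.073])
for n,im in(('s',a),('t',b)):print(n,proj(im,tip),proj(im,m))
E
```

```text
t 12.98 yaw 0.06 d now [-0.07  0.2  -0.02] d after yaw [-0.07  0.2  -0.02] tilt [-4.e-04  1.e-04 -1.e+00] w 0.308 F [ 0.5  0.  -0.5] tcp [ 0.4751 -0.113   0.255 ]
s (np.float64(314.37090075326944), np.float64(227.36749823120945)) (np.float64(314.38527242575486), np.float64(229.4124066513691))
t (np.float64(354.1743643137155), np.float64(220.83471140276757)) (np.float64(354.0302624136072), np.float64(221.45738621377345))
```

View pics/two.png

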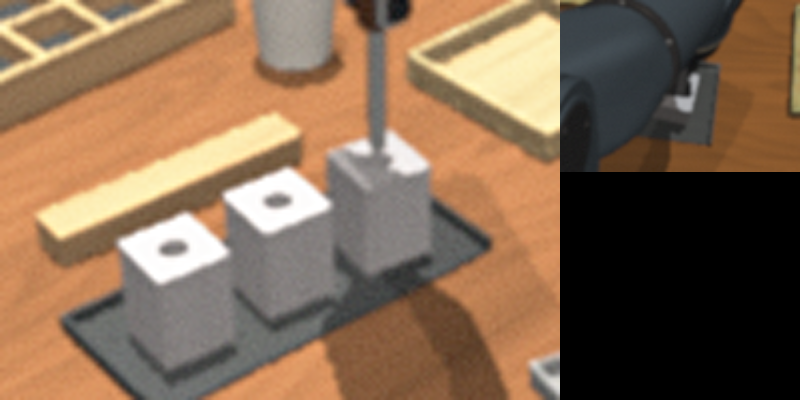

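The side view shows the pin tip at crop (379,150), directly over the right-hand bore at about (378,158). Both match the projected points within a pixel, so I'll lower the pin.

```bash
python3 -m handwheel '[{"gripper":255,"dx":0,"dy":0.5,"dz":0,"yaw":0},{"gripper":255,"dx":0,"dy":0.5,"dz":0,"yaw":0},{"gripper":255,"dx":0,"dy":0.5,"dz":0,"yaw":0},{"gripper":255,"dx":0,"dy":0,"dz":0,"yaw":0}]'|grep -E "pos|force"
python3 -m handwheel '[{"gripper":255,"dx":0,"dy":0.5,"dz":0,"yaw":0},{"gripper":255,"dx":0,"dy":0.5,"dz":0,"yaw":0},{"gripper":255,"dx":0,"dy":0.5,"dz":0,"yaw":0},{"gripper":255,"dx":0,"dy":0.5,"dz":0,"yaw":0},{"gripper":255,"dx":0,"dy":0.2,"dz":0,"yaw":0},{"gripper":255,"dx":0,"dy":0.1,"dz":0,"yaw":0},{"gripper":255,"dx":0,"dy":0,"dz":0,"yaw":0},{"gripper":255,"dx":0,"dy":0,"dz":0,"yaw":0}]'|grep -E "pos|force"
```

```text
tcp_pos: [0.4747, -0.1131, 0.2393]
wrist_force: [0.0, 0.1, -1.4]
tcp_pos: [0.4753, -0.1134, 0.2175]
wrist_force: [-0.8, -0.6, -2.2]
```

```bash
for i in 1; do python3 -m handwheel '[{"gripper":255,"dx":0,"dy":0.2,"dz":0,"yaw":0},{"gripper":255,"dx":0,"dy":0.2,"dz":0,"yaw":0},{"gripper":255,"dx":0,"dy":0,"dz":0,"yaw":0}]'|grep -E "pos|force"; python3 -m handwheel '[{"gripper":255,"dx":0,"dy":0.2,"dz":0,"yaw":0},{"gripper":255,"dx":0,"dy":0.1,"dz":0,"yaw":0},{"gripper":255,"dx":0,"dy":0,"dz":0,"yaw":0},{"gripper":255,"dx":0,"dy":0,"dz":0,"yaw":0},{"gripper":255,"dx":0,"dy":0,"dz":0,"yaw":0}]'|grep -E "pos|force";done
```

```text
tcp_pos: [0.4751, -0.1132, 0.2132]
wrist_force: [-0.9, -0.9, -1.6]
tcp_pos: [0.4755, -0.1136, 0.2115]
wrist_force: [-3.2, 1.3, 15.9]
```

Contact came at a tip height of 0.038 m with 16 N, exactly the blind depth, so the -y block is the blind one. I'll withdraw the pin and return to the stand.

```bash
python3 -m handwheel '[{"gripper":255,"dx":0,"dy":0,"dz":0,"yaw":0},{"gripper":255,"dx":0,"dy":-0.5,"dz":0,"yaw":0},{"gripper":255,"dx":0,"dy":-1,"dz":0,"yaw":0},{"gripper":255,"dx":0,"dy":-1.5,"dz":0,"yaw":0},{"gripper":255,"dx":0,"dy":-1.5,"dz":0,"yaw":0},{"gripper":255,"dx":0,"dy":-1.5,"dz":0,"yaw":0},{"gripper":255,"dx":0,"dy":-1,"dz":0,"yaw":0},{"gripper":255,"dx":0,"dy":-0.5,"dz":0,"yaw":0},{"gripper":255,"dx":0,"dy":0,"dz":0,"yaw":0},{"gripper":255,"dx":0,"dy":0,"dz":0,"yaw":0}]'|grep -E "pos|force"
python3 to.py .4738 .3278 .25 -5.3
python3 -m handwheel '[{"gripper":255,"dx":-2,"dy":0,"dz":-0.3,"yaw":0},{"gripper":255,"dx":-3.5,"dy":0,"dz":-0.3,"yaw":0},{"gripper":255,"dx":-4,"dy":0,"dz":-0.4,"yaw":0},{"gripper":255,"dx":-4,"dy":0,"dz":-0.4,"yaw":0},{"gripper":255,"dx":-4,"dy":0,"dz":-0.4,"yaw":0},{"gripper":255,"dx":-4,"dy":0,"dz":-0.4,"yaw":0},{"gripper":255,"dx":-4,"dy":0,"dz":-0.4,"yaw":0},{"gripper":255,"dx":-4,"dy":0,"dz":-0.4,"yaw":0},{"gripper":255,"dx":-4,"dy":0,"dz":-0.4,"yaw":0},{"gripper":255,"dx":-4,"dy":0,"dz":-0.4,"yaw":0},{"gripper":255,"dx":-4,"dy":0,"dz":-0.3,"yaw":0},{"gripper":255,"dx":-2,"dy":0,"dz":0,"yaw":0}]' >/dev/null
python3 -m handwheel '[{"gripper":255,"dx":0,"dy":0,"dz":0,"yaw":0},{"gripper":255,"dx":0,"dy":0,"dz":0,"yaw":0},{"gripper":255,"dx":0,"dy":0,"dz":0,"yaw":0}]'|grep time
python3 to.py .4738 .3278 .25 -5.3
```

```text
tcp_pos: [0.4751, -0.1131, 0.2852]
wrist_force: [1.0, 0.8, -1.5]
t 15.58 yaw 0.05 d now [-43.89   3.53  -4.17] d after yaw [-43.89   3.52  -4.2 ] tilt [-0.e+00  2.e-04 -1.e+00] w 0.307 F [ 1.   0.8 -1.5] tcp [ 0.4751 -0.1131  0.2852]
time_s: 16.83
t 16.83 yaw -0.02 d now [-0.53  3.45 -0.09] d after yaw [-0.53  3.45 -0.09] tilt [-0.0011 -0.0018 -1.    ] w 0.306 F [ 0.1 -0.6 -1. ] tcp [0.4742 0.3225 0.2845]
```

```bash
python3 -m handwheel '[{"gripper":255,"dx":-0.5,"dy":1,"dz":-0.05,"yaw":0},{"gripper":255,"dx":0,"dy":1.5,"dz":0,"yaw":0},{"gripper":255,"dx":0,"dy":0.8,"dz":0,"yaw":0},{"gripper":255,"dx":0,"dy":0,"dz":0,"yaw":0},{"gripper":255,"dx":0,"dy":0,"dz":0,"yaw":0}]'>/dev/null
python3 to.py .4738 .3275 .185 -5.3
python3 - <<'E'
from h import *
a=vision.get_image('side'); save(a,'st.png',(100,230,220,370),4)
E
```

```text
t 17.25 yaw -0.04 d now [ 0.03  6.7  -0.04] d after yaw [ 0.04  6.7  -0.05] tilt [-9.e-04 -9.e-04 -1.e+00] w 0.307 F [ 0.4  0.2 -0.6] tcp [0.4743 0.3279 0.252 ]
```

View pics/st.png

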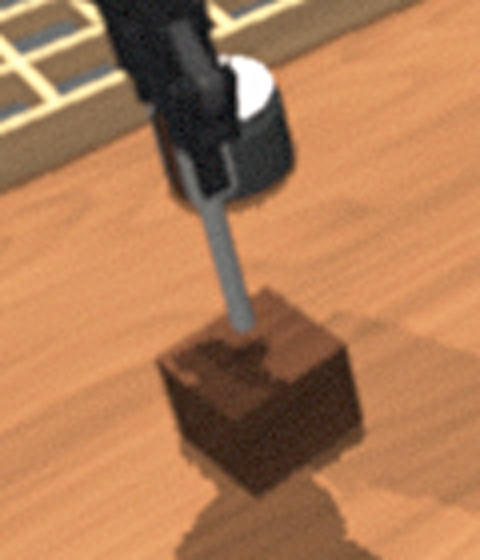

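The tip is shown just above the middle of the stand's top, at crop (243,328), with the top face centred at about (253,352). I'll lower it gently and watch the force.

```bash
python3 -m handwheel '[{"gripper":255,"dx":0,"dy":0.7,"dz":-0.04,"yaw":0},{"gripper":255,"dx":0,"dy":0.7,"dz":0,"yaw":0},{"gripper":255,"dx":0,"dy":0.4,"dz":0,"yaw":0},{"gripper":255,"dx":0,"dy":0.3,"dz":0,"yaw":0},{"gripper":255,"dx":0,"dy":0,"dz":0,"yaw":0},{"gripper":255,"dx":0,"dy":0,"dz":0,"yaw":0}]'|grep -E "pos|force"
```

```text
tcp_pos: [0.4739, 0.3286, 0.2312]
wrist_force: [-0.0, -0.2, -1.3]
```

```bash
python3 -m handwheel '[{"gripper":255,"dx":0.05,"dy":0.5,"dz":0,"yaw":0},{"gripper":255,"dx":0,"dy":0.3,"dz":0,"yaw":0},{"gripper":255,"dx":0,"dy":0,"dz":0,"yaw":0}]'|grep -E "pos|force"
python3 -m handwheel '[{"gripper":255,"dx":0,"dy":0.7,"dz":0,"yaw":0},{"gripper":255,"dx":0,"dy":0.7,"dz":0,"yaw":0},{"gripper":255,"dx":0,"dy":0.7,"dz":0,"yaw":0},{"gripper":255,"dx":0,"dy":0.7,"dz":0,"yaw":0},{"gripper":255,"dx":0,"dy":0.5,"dz":0,"yaw":0},{"gripper":255,"dx":0,"dy":0.2,"dz":0,"yaw":0},{"gripper":255,"dx":0,"dy":0,"dz":0,"yaw":0},{"gripper":255,"dx":0,"dy":0,"dz":0,"yaw":0}]'|grep -E "pos|force"
```

```text
tcp_pos: [0.4735, 0.3281, 0.2227]
wrist_force: [-0.6, 0.3, -1.7]
tcp_pos: [0.4739, 0.3282, 0.1884]
wrist_force: [0.8, -0.2, -1.4]
```

```bash
python3 -m handwheel '[{"gripper":255,"dx":0,"dy":0.2,"dz":0,"yaw":0},{"gripper":255,"dx":0,"dy":0.2,"dz":0,"yaw":0},{"gripper":255,"dx":0,"dy":0,"dz":0,"yaw":0},{"gripper":0,"dx":0,"dy":0,"dz":0,"yaw":0},{"gripper":0,"dx":0,"dy":0,"dz":0,"yaw":0},{"gripper":0,"dx":0,"dy":0,"dz":0,"yaw":0},{"gripper":0,"dx":0,"dy":0,"dz":0,"yaw":0},{"gripper":0,"dx":0,"dy":0,"dz":0,"yaw":0},{"gripper":0,"dx":0,"dy":0,"dz":0,"yaw":0},{"gripper":0,"dx":0,"dy":-0.5,"dz":0,"yaw":0},{"gripper":0,"dx":0,"dy":-1,"dz":0,"yaw":0},{"gripper":0,"dx":0,"dy":-2,"dz":0,"yaw":0}]'|grep -E "pos|force|width"
python3 -m handwheel '[{"gripper":0,"dx":0,"dy":-2,"dz":0,"yaw":0},{"gripper":0,"dx":0,"dy":-2,"dz":0,"yaw":0},{"gripper":0,"dx":0,"dy":-1,"dz":0,"yaw":0},{"gripper":0,"dx":0,"dy":0,"dz":0,"yaw":0}]'|grep -E "pos|force"
python3 - <<'E'
from h import *
im=vision.get_image('top'); a=vision.get_image('side'); save(a,'st2.png',(100,190,370,370),2.9)
C=cloud(im); v,u=np.mgrid[:480,:640]; z=C[...,2]; w=(u>=260)&(u<400)&(v>=150)&(v<260)
n,l,s,c=cv2.connectedComponentsWithStats((w&(z>.068)&(z<.08)).astype(np.uint8))
for i in range(1,n):
    if s[i,4]<50: continue
    P=C[l==i][:,:2]; print('blk',s[i,4],[np.round(k,1) for k in cv2.minAreaRect((P*1000).astype(np.float32))],'zmed',np.median(z[l==i]).round(4))
E
```

```text
tcp_pos: [0.4731, 0.3278, 0.2189]
wrist_force: [-0.0, -0.6, -0.5]
grip_width: 1.003
tcp_pos: [0.4748, 0.3285, 0.2722]
wrist_force: [-0.3, -0.3, 0.4]
blk 264 [array([491.9,  43.4]), array([50.2, 53. ]), np.float64(82.5)] zmed 0.0732
blk 246 [array([485.6, -35.7]), array([49.2, 51.3]), np.float64(82.9)] zmed 0.0736
blk 248 [array([ 473.5, -112.6]), array([49.7, 52.4]), np.float64(79.2)] zmed 0.0736
```

View pics/st2.png

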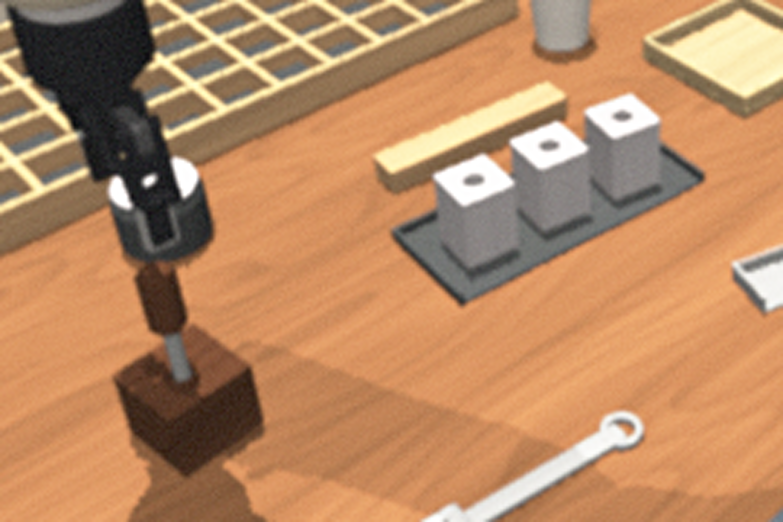

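The probe stands back in its stand, with its handle at crop (162,300). All three blocks are upright, the blind one at (622,145), and the strip is flat. Next I'll fetch the blind block.

```bash
python3 -m handwheel '[{"gripper":0,"dx":2,"dy":0,"dz":0.3,"yaw":0},{"gripper":0,"dx":3.5,"dy":0,"dz":0.3,"yaw":0},{"gripper":0,"dx":4,"dy":0,"dz":0.4,"yaw":0},{"gripper":0,"dx":4,"dy":0,"dz":0.4,"yaw":0},{"gripper":0,"dx":4,"dy":0,"dz":0.4,"yaw":0},{"gripper":0,"dx":4,"dy":0,"dz":0.4,"yaw":0},{"gripper":0,"dx":4,"dy":0,"dz":0.4,"yaw":0},{"gripper":0,"dx":4,"dy":0,"dz":0.4,"yaw":0},{"gripper":0,"dx":4,"dy":0,"dz":0.4,"yaw":0},{"gripper":0,"dx":4,"dy":0,"dz":0.4,"yaw":0},{"gripper":0,"dx":4,"dy":0,"dz":0.2,"yaw":0},{"gripper":0,"dx":2,"dy":0,"dz":0.2,"yaw":0}]' >/dev/null
python3 -m handwheel '[{"gripper":0,"dx":0.4,"dy":1,"dz":0,"yaw":3.5},{"gripper":0,"dx":0,"dy":1,"dz":0,"yaw":0},{"gripper":0,"dx":0,"dy":1,"dz":0,"yaw":0},{"gripper":0,"dx":0,"dy":0,"dz":0,"yaw":0},{"gripper":0,"dx":0,"dy":0,"dz":0,"yaw":0},{"gripper":0,"dx":0,"dy":0,"dz":0,"yaw":0}]' >/dev/null
python3 to.py .475 -.1125 .103 -9
```

```text
t 21.65 yaw 0.37 d now [ 0.07 13.62 -0.02] d after yaw [ 0.07 13.62 -0.03] tilt [-7.e-04  1.e-04 -1.e+00] w 1.002 F [ 0.  -0.2  0.5] tcp [ 0.4754 -0.1119  0.2392]
```

```bash
python3 -m handwheel '[{"gripper":0,"dx":0.1,"dy":1,"dz":0,"yaw":0},{"gripper":0,"dx":0,"dy":2,"dz":0,"yaw":0},{"gripper":0,"dx":0,"dy":2,"dz":0,"yaw":0},{"gripper":0,"dx":0,"dy":2,"dz":0,"yaw":0},{"gripper":0,"dx":0,"dy":2,"dz":0,"yaw":0},{"gripper":0,"dx":0,"dy":2,"dz":0,"yaw":0},{"gripper":0,"dx":0,"dy":1.5,"dz":0,"yaw":0},{"gripper":0,"dx":0,"dy":0.8,"dz":0,"yaw":0},{"gripper":0,"dx":0,"dy":0.3,"dz":0,"yaw":0},{"gripper":0,"dx":0,"dy":0,"dz":0,"yaw":0},{"gripper":0,"dx":0,"dy":0,"dz":0,"yaw":0}]' >/dev/null
python3 to.py .475 -.1125 .103 -9
python3 -m handwheel '[{"gripper":255,"dx":0,"dy":0,"dz":0,"yaw":0},{"gripper":255,"dx":0,"dy":0,"dz":0,"yaw":0},{"gripper":255,"dx":0,"dy":0,"dz":0,"yaw":0},{"gripper":255,"dx":0,"dy":0,"dz":0,"yaw":0},{"gripper":255,"dx":0,"dy":0,"dz":0,"yaw":0},{"gripper":255,"dx":0,"dy":0,"dz":0,"yaw":0},{"gripper":255,"dx":0,"dy":0,"dz":0,"yaw":0},{"gripper":255,"dx":0,"dy":0,"dz":0,"yaw":0}]' 80 >/dev/null
python3 to.py .475 -.1125 .103 -9
```

```text
t 22.57 yaw 0.24 d now [-0.13  0.09 -0.07] d after yaw [-0.13  0.09 -0.07] tilt [ 8.e-04 -2.e-04 -1.e+00] w 0.998 F [ 0.1 -0.2  0.4] tcp [ 0.4755 -0.1139  0.1039]
t 23.23 yaw 0.21 d now [-0.12  0.12 -0.06] d after yaw [-0.12  0.12 -0.06] tilt [ 1.2e-03  2.0e-04 -1.0e+00] w 0.577 F [-2.   0.4  9.8] tcp [ 0.4754 -0.1138  0.1042]
```

```bash
python3 -m handwheel '[{"gripper":255,"dx":0,"dy":-1,"dz":0,"yaw":0},{"gripper":255,"dx":0,"dy":-2,"dz":0,"yaw":0},{"gripper":255,"dx":0,"dy":-2,"dz":0,"yaw":0},{"gripper":255,"dx":0,"dy":-2,"dz":0,"yaw":0},{"gripper":255,"dx":0,"dy":-1,"dz":0,"yaw":0},{"gripper":255,"dx":0,"dy":0,"dz":0,"yaw":0}]' >/dev/null
python3 to.py .5367 -.3459 .1065 -9
```

```text
t 23.73 yaw 0.25 d now [22.01  7.92  9.51] d after yaw [21.96  7.89  9.63] tilt [ 3.4e-03 -3.0e-04 -1.0e+00] w 0.576 F [ 0.  -0.8 -4.8] tcp [ 0.4759 -0.1139  0.1854]
```

```bash
python3 -m handwheel '[{"gripper":255,"dx":1,"dy":0,"dz":0.5,"yaw":0},{"gripper":255,"dx":2.5,"dy":0,"dz":1.1,"yaw":0},{"gripper":255,"dx":3,"dy":0,"dz":1.3,"yaw":0},{"gripper":255,"dx":3,"dy":0,"dz":1.3,"yaw":0},{"gripper":255,"dx":3,"dy":0,"dz":1.3,"yaw":0},{"gripper":255,"dx":3,"dy":0,"dz":1.3,"yaw":0},{"gripper":255,"dx":3,"dy":0,"dz":1.3,"yaw":0},{"gripper":255,"dx":2.5,"dy":0,"dz":1,"yaw":0},{"gripper":255,"dx":1,"dy":0,"dz":0.4,"yaw":0},{"gripper":255,"dx":0,"dy":0,"dz":0,"yaw":0},{"gripper":255,"dx":0,"dy":0,"dz":0,"yaw":0}]' >/dev/null
python3 to.py .5367 -.3459 .1065 -9
```

```text
t 24.65 yaw 0.15 d now [-0.05  7.52  0.22] d after yaw [-0.06  7.52  0.2 ] tilt [-0.0022  0.0015 -1.    ] w 0.577 F [-0.   0.7 -4.6] tcp [ 0.5346 -0.3461  0.1817]
```

```bash
python3 -m handwheel '[{"gripper":255,"dx":0,"dy":1,"dz":0.2,"yaw":0},{"gripper":255,"dx":0,"dy":1.5,"dz":0,"yaw":0},{"gripper":255,"dx":0,"dy":1.5,"dz":0,"yaw":0},{"gripper":255,"dx":0,"dy":1.5,"dz":0,"yaw":0},{"gripper":255,"dx":0,"dy":1,"dz":0,"yaw":0},{"gripper":255,"dx":0,"dy":0.5,"dz":0,"yaw":0},{"gripper":255,"dx":0,"dy":0.3,"dz":0,"yaw":0},{"gripper":255,"dx":0,"dy":0,"dz":0,"yaw":0},{"gripper":255,"dx":0,"dy":0,"dz":0,"yaw":0}]' >/dev/null
python3 to.py .5367 -.3459 .1065 -9
```

```text
t 25.4 yaw 0.24 d now [ 0.    0.43 -0.11] d after yaw [ 0.    0.43 -0.11] tilt [ 5.e-04 -4.e-04 -1.e+00] w 0.578 F [ 0.4  0.3 -3.8] tcp [ 0.5378 -0.346   0.1108]
```

```bash
python3 -m handwheel '[{"gripper":255,"dx":0,"dy":0.2,"dz":0,"yaw":0},{"gripper":255,"dx":0,"dy":0.2,"dz":0,"yaw":0},{"gripper":255,"dx":0,"dy":0.1,"dz":0,"yaw":0},{"gripper":255,"dx":0,"dy":0,"dz":0,"yaw":0},{"gripper":255,"dx":0,"dy":0,"dz":0,"yaw":0}]' |grep -E "pos|force"
```

```text
tcp_pos: [0.5378, -0.3462, 0.1064]
wrist_force: [-2.6, 2.3, 6.6]
```

```bash
python3 -m handwheel '[{"gripper":0,"dx":0,"dy":0,"dz":0,"yaw":0},{"gripper":0,"dx":0,"dy":0,"dz":0,"yaw":0},{"gripper":0,"dx":0,"dy":0,"dz":0,"yaw":0},{"gripper":0,"dx":0,"dy":0,"dz":0,"yaw":0},{"gripper":0,"dx":0,"dy":0,"dz":0,"yaw":0},{"gripper":0,"dx":0,"dy":0,"dz":0,"yaw":0},{"gripper":0,"dx":0,"dy":-0.5,"dz":0,"yaw":0},{"gripper":0,"dx":0,"dy":-1.5,"dz":0,"yaw":0},{"gripper":0,"dx":0,"dy":-2.5,"dz":0,"yaw":0},{"gripper":0,"dx":0,"dy":-3,"dz":0,"yaw":0},{"gripper":0,"dx":0,"dy":-3,"dz":0,"yaw":0},{"gripper":0,"dx":0,"dy":-3,"dz":0,"yaw":0}]' |grep -E "pos|width"
python3 -m handwheel '[{"gripper":0,"dx":-3,"dy":0,"dz":0,"yaw":0},{"gripper":0,"dx":-3,"dy":0,"dz":0,"yaw":0},{"gripper":0,"dx":-3,"dy":0,"dz":0,"yaw":0},{"gripper":0,"dx":-3,"dy":0,"dz":0,"yaw":0},{"gripper":0,"dx":0,"dy":0,"dz":0,"yaw":0},{"gripper":0,"dx":0,"dy":0,"dz":0,"yaw":0}]' |grep -E "pos|time"
python3 - <<'E'
from h import *
a=vision.get_image('side');b=vision.get_image('top');save(a,'end_s.png');save(b,'end_t.png',(170,120,490,330),2.4)
C=cloud(b);z=C[...,2];v,u=np.mgrid[:480,:640];m=(u>390)&(u<475)&(v>170)&(v<250)&(z>.06)&(z<.09)
n,l,s,c=cv2.connectedComponentsWithStats(m.astype(np.uint8))
for i in range(1,n):
    if s[i,4]>40: print(s[i,4],cv2.minAreaRect((C[l==i][:,:2]*1000).astype(np.float32)),np.median(z[l==i]))
E
```

```text
tcp_pos: [0.5372, -0.346, 0.2421]
grip_width: 0.996
time_s: 27.32
tcp_pos: [0.5565, -0.2253, 0.2407]
303 ((537.6912231445312, -343.868408203125), (48.09781265258789, 55.088382720947266), 79.47093963623047) 0.07458485972136557
```

View pics/end_s.png

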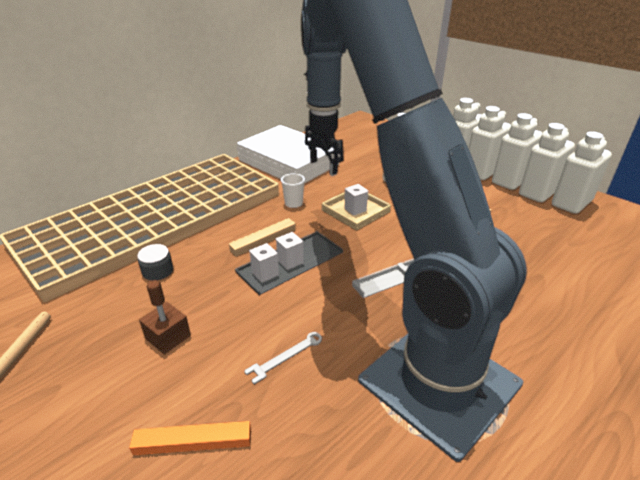

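View pics/end_t.png

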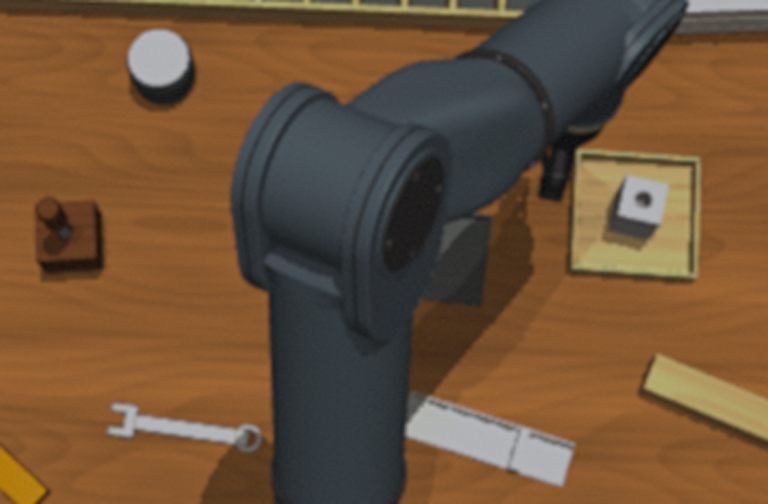

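The side view shows the blind block in the tray at (356,200), two blocks on the galley at (264,262) and (290,250), the strip flat at (263,236), and the probe in its stand at (157,295). In the top crop the block stands mid-tray at (641,205). The arm touches nothing.

```bash
python3 -c "
from bench import job_done
print(job_done())"
```

```text
the job is handed in; nothing more can be done
None
```

The job is done and handed in at about 27 s of robot time, well inside the 72 s limit; the simulator gives no verdict.

- **Strip:** I lifted it off the blocks and laid it flat on the bench beyond the galley. Its top measured 0.025 m afterwards.
- **Probing:** I felt only the block at the -y end, because the top picture already suggested its bore was shallow. The pin met its bottom at tip height 0.038 m with 16 N, which matches the blind depth. I did not probe the other two bores.
- **Probe:** It is back in its stand, seen upright there in the last pictures.
- **Blind block:** It stands in the tray about 2 mm from the middle, with its top at 0.0746 m.
- **Everything else:** The other two blocks stand on the galley, and the bystanders in view look undisturbed. In the last pictures the arm hid those two blocks from above, so I checked them in the side view only.

No check failed or disagreed.

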